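Lay out the craft kit on its outline tiles

ROBOT

A 6-joint arm with a two-finger parallel gripper is mounted at the origin on the work surface. World frame = base frame: x ahead of the robot, y to its left, z up, the work surface at z = 0. Lengths are in mm, angles in rad, forces in N, time in s.
With the tool pointing down it reaches from about 350 to 975 mm from the base axis. Payload 7.1 kg.
Tool frame: the origin (TCP) lies midway between the tips of the shut fingers; the grasp point (between the pads) lies 19 mm behind it (ctrl.hold_point_z is the distance from the TCP to the grasp point, in mm); x points along the fingers, y is the direction in which the jaws open and shut, and the axes are right-handed (so a half turn about x gives the same grasp; the last joint's range is limited). The gripper opens to 88 mm and grips with 3 to 60 N. Pads are 20 mm wide; open, the fingers measure 115 mm over their backs; the gripper's body (75 mm by 178 mm) begins 61 mm behind the grasp point.
Start: joints at [1.234, 0.423, 1.63, -0, 1.089, -0.019], TCP at [195.266, 593.697, 222.675] pointing down, gripper open.
Joint ranges: [-3, 3], [-0.9, 2.11], [0.09, 2.58], [-1.31, 4.45], [0.11, 2.69], [-2.54, 2.54]. Speed limits (rad/s): [2.39, 2.39, 3.01, 3.14, 3.14, 3.14].

INTERFACE

Orientations are given as a rotation vector (axis times angle).
In Python, from workcell import ctrl, get_image, calibration gives the robot as it stands.
- The arm moves only by the tool move_arm, never from a script. Its argument "rows" is a list of rows, each a list of 5 numbers: the shift along the world's x, y, z in mm, then the turn about the world's z in rad, then the closure, from -1 (fully open) to 1 (shut). In form: [[tx, ty, tz, roll, jaw], ...]. A call has 1 to 12 rows; each row is the pose to reach, as a shift and turn from the pose measured when the call began; what a row does not reach only later rows make up. A row lasts 1/8 s, in which the tool goes at most 62.5 mm and 10.7 degrees, less where a joint would pass 70% of its speed; a pose out of reach is approached as far as the arm can. A call with a gripper value outside its range is refused whole. The fingers move at their own pace and stop on an object; the grip force is fixed at half the most. Time passes only in rows, so rows that repeat a pose let the fingers close. It gives the time, the measured TCP pose, the force and the opening at its end, in the units of the state.
- ctrl.get_obs(): the state, without advancing time (a new reading comes with each control period).
- get_image(name): name is "scene" or "top" or "wrist"; returns the picture (384x512x3 uint8, blue, green, red); there is no depth.
- calibration(name): a dict with "fx", "fy", "cx", "cy" (pixels), "view" (4x4, takes a point from world to camera coordinates); the wrist camera has in their place "T_tool_cam" (4x4, takes a point from camera to tool coordinates, whose origin is the TCP and whose axes are the tool frame's). Camera axes: x right, y up, looking along -z (the intrinsics and any distortion apply to the point x, -y, -z); pixel columns grow to the right and rows downward; lengths in mm; the calibration is good to about 2 mm. A picture is of the moment at which its call begins: read the wrist's pose just before it. calibration takes no time and is no camera call.
- ctrl.close_job(): hands the job in, once; it reports no verdict.
The state is a dict: "t": time; "qpos": joint angles; "qvel": joint speeds; "joint_torque": joint torques, N m; "ee_pos": TCP position; "orientation": TCP orientation; "ft_force": force on the tool from outside, world axes, zero at the start; "moment": the same for the moment, N m; "width": finger opening in mm.
Only numpy, scipy, OpenCV 4.12 (cv2) and the standard library are available. Lean on these libraries where they do the work, as an engineer would, in place of code of your own. Each camera call takes 0.05 s, during which the arm holds its last target.

TASK

Check the craft kit before it is packed: lay the drawing compass, the clear acrylic block, the small ceramic palette and the shavings tray of the pencil sharpener each on the cork tile whose dark inlay has its shape, flat, centred on the inlay and turned as the inlay is (either way round). The tray sits under the sharpener's hood and must be slid straight out before it can be lifted. Set the palette down on the surface; do not let it drop.

Things in the scene. Friction and masses are not known exactly. Their poses are not given: they have to be found in the camera images.
- sharpener: blue plastic pencil sharpener box, fixed to the table, 110 mm deep (x), 84 mm wide (y), 54 mm high. Origin: centre of its underside; its front faces its own -x. A bay opens in the front: 48 mm wide, from the table up to 30 mm, running from x = -55 mm (front) to x = -5 mm (back wall), roofed by the hood. Bystanders near the work are at most 60 mm high, those behind and at the sides 150 mm
- tray_c (a point): loose grey plastic open-topped tray, 90 mm long (x), 40 mm wide (y), 24 mm high, walls 3 mm; the point is its centre, 12 mm above its underside. It stands on the table in the sharpener's bay, its x axis along the sharpener's; its front (-x) half sticks out of the bay by about 45 to 52 mm and can be gripped across its sides there. It slides freely out towards its own -x; about 50 mm of travel clears the hood. The two ends are alike
- compass_c (a point): silver aluminium drawing compass, closed and lying flat, about 112 mm long (x), legs together 18 mm wide (y) and 10 mm thick; round 20 mm hinge head towards -x, thin points towards +x. The point is the middle of the legs, 5 mm above its underside
- block_c (a point): clear acrylic stamp-mounting block with a fine grey line grid on top, 46 x 46 mm, 24 mm high; the point is its centre, 12 mm above its underside. x and y are square to its sides
- palette_c (a point): round white ceramic paint palette with seven blue-glazed wells in its top, 56 mm across, 20 mm high; the point is its centre, 10 mm above its underside; z up
- tray_spot (a point): fixed cork tile, 130 x 70 mm and 4 mm thick, flat on the table; it bears a dark wood inlay, flush with its top, in the shape of the tray: a rectangle 96 x 46 mm, long side along x. The point is the centre of the inlay and of the tile, on its top face (4 mm above the table). x runs along the tile's long side, z up.
- compass_spot (a point): fixed cork tile, 130 x 70 mm and 4 mm thick, flat on the table; it bears a dark wood inlay, flush with its top, in the shape of the closed compass: a narrow bar with round ends, 124 x 20 mm, along x. The point is the centre of the inlay and of the tile, on its top face (4 mm above the table). x runs along the tile's long side, z up.
- block_spot (a point): fixed cork tile, 130 x 70 mm and 4 mm thick, flat on the table; it bears a dark wood inlay, flush with its top, in the shape of the block: a 52 mm square, sides along x and y. The point is the centre of the inlay and of the tile, on its top face (4 mm above the table). x runs along the tile's long side, z up.
- palette_spot (a point): fixed cork tile, 130 x 70 mm and 4 mm thick, flat on the table; it bears a dark wood inlay, flush with its top, in the shape of the palette: a disc 62 mm across. The point is the centre of the inlay and of the tile, on its top face (4 mm above the table). x runs along the tile's long side, z up.
Mind the look-alikes: they are no part of the job. Leave any pink look-alike of the part that bears block_spot alone. Of the things shaped like the part that bears tray_c, the grey one is meant.

How it is judged (in metres and radians):
On the way:
1. the tray has been slid out clear of the sharpener's hood (x of tray_c in the frame of sharpener below -0.098 m), for 0.05 s.
At the end, for the whole second after the job is handed in: Each of the four lies flat, still and let go of on its own tile, centre within 12 mm of the inlay's; tray and compass along the inlay within 12 degrees, either way round; block square to its inlay within 12 degrees, any side first; palette at any turn (horizontal distance between tray_c and tray_spot below 0.012 m and z of tray_c in the frame of tray_spot between 0.008 and 0.016 m and angle between each of tray_c, compass_c, block_c, palette_c's own z axis and vertical below 0.12 rad and linear speed of each of tray, compass, block, palette below 0.02 m/s and angle between the x axis of tray_c and the x axis of tray_spot, either way round below 0.21 rad and horizontal distance between compass_c and compass_spot below 0.012 m and z of compass_c in the frame of compass_spot between 0.001 and 0.009 m and angle between the x axis of compass_c and the x axis of compass_spot, either way round below 0.21 rad and horizontal distance between block_c and block_spot below 0.012 m and z of block_c in the frame of block_spot between 0.008 and 0.016 m and (angle between the x axis of block_c and the x axis of block_spot, either way round below 0.21 rad or angle between the x axis of block_c and the y axis of block_spot, either way round below 0.21 rad) and horizontal distance between palette_c and palette_spot below 0.012 m and z of palette_c in the frame of palette_spot between 0.006 and 0.014 m); the robot touches nothing.
It fails at once if the palette let go of in the air, more than about 25 mm above where it would rest (height (world z) of palette_c above 0.04 m and contact force between palette and anything else below 0.05 N).
It also fails if it takes over 112 s, if anything falls off the work surface, if the arm or the gripper's body presses on something with over 40 N, if the wrist force passes 120 N, or if a joint passes its speed limit or range.

## Working session

There is one attempt and no reset: what is moved stays moved. The work goes in short steps, Python scripts to look and compute and a tool call to move; the robot and the scene stay as the last step left them, time stands still between calls to the robot, and variables do not carry over. Pictures are saved under pics/ and viewed, and the job is handed in when it is done.

Besides the shell and the picture viewer there is one more tool, called after "Request:" as name([rows], argument=value, ...), one row to a line, values as JSON. move_arm: Moves the arm, as the interface text tells. Its arguments: {"type":"object","properties":{"rows":{"type":"array"}},"required":["rows"]}

```bash
mkdir -p pics; ls; python3 - <<'E'
from workcell import ctrl,get_image,calibration
import cv2
print(ctrl.get_obs())
for n in ("scene","top"):
    im=get_image(n); cv2.imwrite(f"pics/{n}0.png",im); print(calibration(n))
print(calibration("wrist"))
print(ctrl.hold_point_z)
E
```

```text
pics
{'t': 0.0, 'qpos': array([ 1.23402860e+00,  4.23803311e-01,  1.63069288e+00, -2.89309157e-05,
        1.08860237e+00, -1.89966840e-02]), 'qvel': array([-0.00134687, -0.00012485,  0.00022206, -0.00191602, -0.00052002,
       -0.00038668]), 'joint_torque': array([-9.60303842e-04, -5.44608700e+01, -2.73681074e+01,  6.43412699e-02,
        2.25659413e-02, -1.00455575e-04]), 'ee_pos': array([195.0776798 , 593.18755035, 221.92399913]), 'orientation': array([ 0.24821293,  1.55661386, -0.25055635]), 'ft_force': array([ 1.00074526, -0.84927221, -0.41621651]), 'moment': array([-0.0232389 , -0.01301641, -0.00973994]), 'width': 87.80954669521357}
{'fx': 442.1556083457452, 'fy': 442.1556083457452, 'cx': 241.9208383704871, 'cy': 197.99455529338917, 'view': array([[ 2.54970457e-01,  9.66898267e-01, -9.88976167e-03,
        -1.14337268e+02],
       [-5.79333423e-01,  1.60942739e-01,  7.99043316e-01,
         2.58091413e+02],
       [ 7.74185282e-01, -1.98002970e-01,  6.01192126e-01,
        -1.45235773e+03],
       [ 0.00000000e+00,  0.00000000e+00,  0.00000000e+00,
         1.00000000e+00]])}

[... 231 characters left out ...]
1e-02,  7.57092257e-02,
        -5.36976196e+02],
       [-7.53667329e-02,  1.66304516e-02,  9.97017193e-01,
        -1.06611080e+03],
       [ 0.00000000e+00,  0.00000000e+00,  0.00000000e+00,
         1.00000000e+00]])}
{'fx': 342.53754195412364, 'fy': 342.53754195412364, 'cx': 258.3830601993871, 'cy': 190.98830958376405, 'T_tool_cam': array([[ 1.03740416e-03,  2.50619685e-01, -9.68085067e-01,
        -1.61833755e+02],
       [ 9.99999384e-01,  1.22801649e-04,  1.10339480e-03,
        -1.37628118e+00],
       [ 3.95414900e-04, -9.68085615e-01, -2.50619403e-01,
        -6.80728116e+01],
       [ 0.00000000e+00,  0.00000000e+00,  0.00000000e+00,
         1.00000000e+00]])}
18.700000000000003
```

View pics/scene0.png

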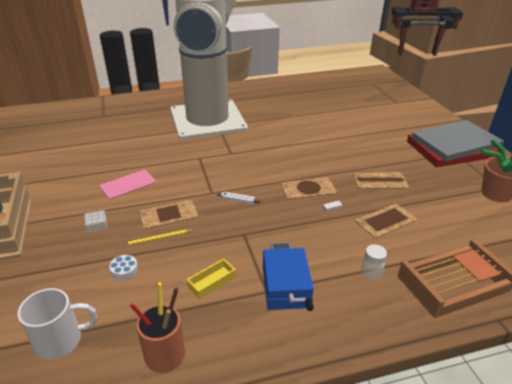

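View pics/top0.png

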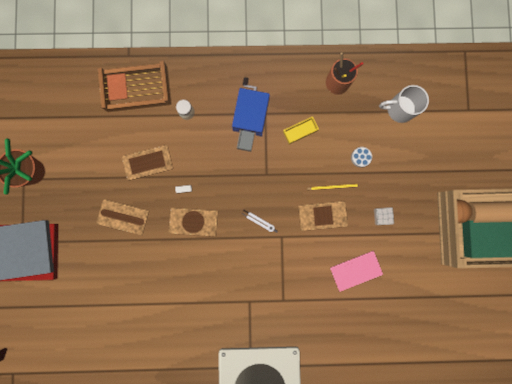

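```bash
python3 - <<'E'
import cv2
im=cv2.imread("pics/top0.png")
cv2.imwrite("pics/topL.png",cv2.resize(im[0:384,0:260],None,fx=2.9,fy=2.9,interpolation=3)[:600])
a=im[60:300,60:270];cv2.imwrite("pics/topA.png",cv2.resize(a,None,fx=2.5,fy=2.5,interpolation=3))
a=im[60:300,250:500];cv2.imwrite("pics/topB.png",cv2.resize(a,None,fx=2.5,fy=2.5,interpolation=3))
E
```

```text
(no output)
```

View pics/topA.png

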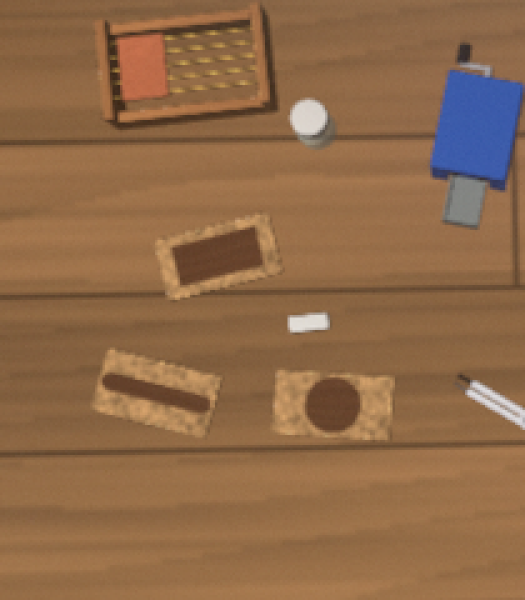

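View pics/topB.png

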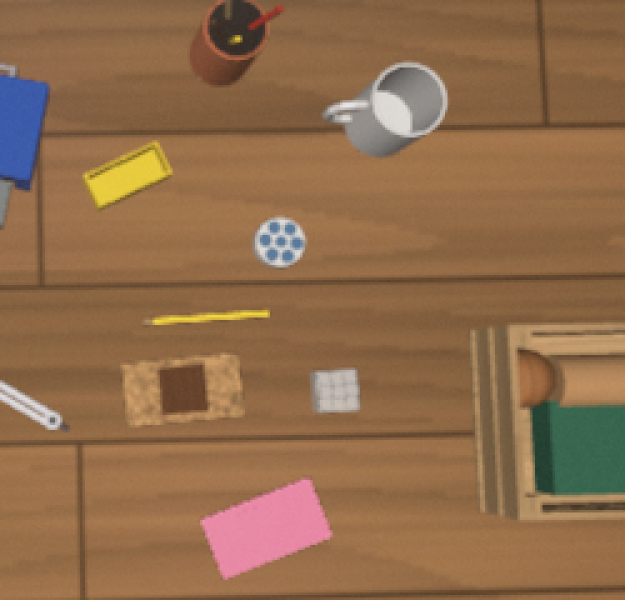

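```bash
cat > h.py <<'E'
from workcell import ctrl,get_image,calibration
import cv2,numpy as np
from scipy.spatial.transform import Rotation as R
def ray(uv,z,c,V):
    uv=np.atleast_2d(uv).astype(float)
    d=np.c_[(uv[:,0]-c['cx'])/c['fx'],-(uv[:,1]-c['cy'])/c['fy'],-np.ones(len(uv))]
    Rm=V[:3,:3].T; o=-Rm@V[:3,3]; d=d@Rm.T
    return (o+d*((z-o[2])/d[:,2])[:,None])[:,:2]
def top(uv,z):
    c=calibration("top"); return ray(uv,z,c,c['view'])
def scene(uv,z):
    c=calibration("scene"); return ray(uv,z,c,c['view'])
def wrist(uv,z,pose):
    c=calibration("wrist"); T=np.eye(4);T[:3,:3]=R.from_rotvec(pose[3:]).as_matrix();T[:3,3]=pose[:3]
    return ray(uv,z,c,np.linalg.inv(T@c['T_tool_cam']))
def shot(name):
    o=ctrl.get_obs(); im=get_image("wrist"); p=np.r_[o['ee_pos'],o['orientation']]
    cv2.imwrite(f"pics/{name}.png",im); np.save(f"pics/{name}.npy",p); return im,p
def st():
    o=ctrl.get_obs(); M=R.from_rotvec(o['orientation']).as_matrix()
    print("t%.2f"%o['t'],o['ee_pos'].round(1),"toolx",M[:,0].round(3),"jaw yaw %.3f"%np.arctan2(M[1,1],M[0,1]),"w%.1f"%o['width'],o['ft_force'].round(1),o['qpos'].round(2))
E
python3 - <<'E'
from h import *
A=lambda l:np.array(l)/2.5+[60,60]-.3
B=lambda l:np.array(l)/2.5+[250,60]-.3
def ang(p,q): d=q-p; return np.arctan2(d[1],d[0])
for n,l,F in (("tray_spot",[(155,241),(267,213),(283,271),(172,299)],A),("compass_spot",[(113,348),(221,376),(208,437),(94,408)],A),("palette_spot",[(275,369),(395,374),(392,440),(273,433)],A),("block_spot",[(122,365),(241,354),(244,416),(128,426)],B)):
    w=top(F(l),4); print(n,w.mean(0).round(1),"ang",round(ang(w[0],w[1]),3),round(ang(w[3],w[2]),3),np.linalg.norm(w[1]-w[0]).round(),np.linalg.norm(w[2]-w[1]).round())
print("palette",top(B([(281,241)]),20))
print("block",top(B([(338,390)]),24))
h=top(B([(53,420)]),8)[0];p=top(A([(462,380)]),5)[0];print("compass head,point",h,p,ang(h,p))
t=top(A([(452,175),(443,225),(478,228),(487,180)]),24);print("tray",t.round(1))
s=top(A([(452,70),(430,172),(505,182)]),54);print("sharp",s.round(1))
st()
E
```

```text
tray_spot [620.4 299.4] ang -1.341 -1.341 128.0 68.0
compass_spot [470.2 365.7] ang -1.846 -1.841 124.0 68.0
palette_spot [453.  173.5] ang -1.634 -1.652 133.0 73.0
block_spot [ 460.1 -187. ] ang -1.501 -1.508 134.0 69.0
palette [[ 622.79867629 -297.98012788]]
block [[ 456.50351426 -352.62198434]]
compass head,point [430.51422456 -40.56413513] [476.21885904  31.41984609] 1.005089715511168
tray [[702.5  37.7]
 [646.8  48.6]
 [642.7  10.1]
 [696.2  -0.9]]
sharp [[811.1  34.6]
 [699.4  60.3]
 [686.9 -20.1]]
t0.10 [195.1 593.2 222. ] toolx [-0.    -0.001 -1.   ] jaw yaw 1.253 w87.8 [ 0.4 -0.4  1. ] [ 1.23  0.42  1.63 -0.    1.09 -0.02]
```

Request:
move_arm([
  [285, -313, 0, -1.0, -1],
  [285, -313, 0, -1.0, -1],
  [285, -313, 0, -1.0, -1],
  [285, -313, 0, -1.0, -1],
  [285, -313, 0, -1.0, -1],
  [285, -313, 0, -1.0, -1],
  [285, -313, 0, -1.0, -1],
  [285, -313, 0, -1.0, -1],
  [285, -313, 0, -1.0, -1],
  [285, -313, 0, -1.0, -1],
])

```text
t: 1.35
ee_pos: [479.2, 281.1, 221.8]
orientation: [1.019, 1.32, -1.021]
ft_force: [-0.2, -0.2, 0.0]
width: 87.8
```

```bash
python3 - <<'E'
from h import *
st(); im,p=shot("w1"); cv2.imwrite("pics/w1b.png",cv2.resize(im,(800,600),interpolation=3))
E
```

```text
t1.35 [479.2 281.1 221.8] toolx [-0.002 -0.    -1.   ] jaw yaw 0.255 w87.8 [-0.2 -0.2  0. ] [0.51 0.32 1.78 0.   1.04 0.25]
```

View pics/w1b.png

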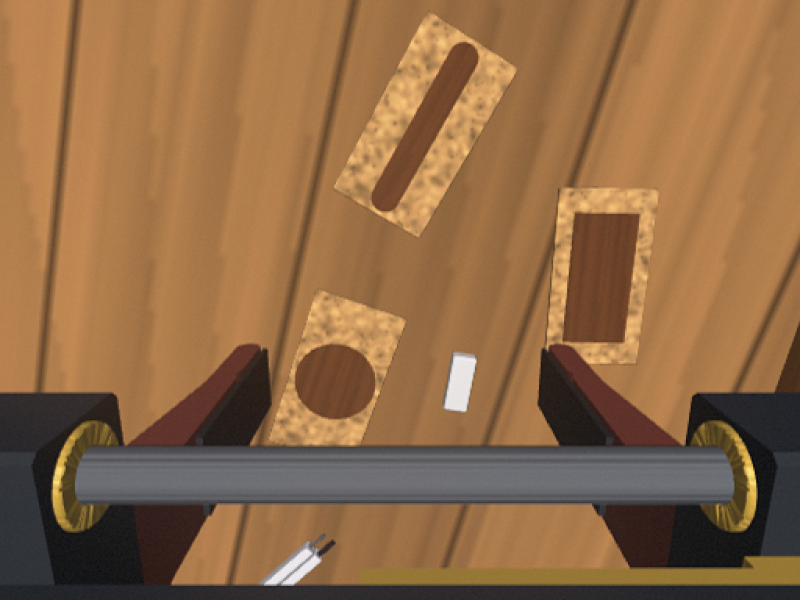

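```bash
cat >> h.py <<'E'
def W(name,l,z,s=1.5625,o=(0,0)):
    return wrist((np.array(l,float)+.5)/s-.5+np.array(o),z,np.load(f"pics/{name}.npy"))
def ang(p,q): d=q-p; return round(np.arctan2(d[1],d[0]),3)
def quad(n,w): print(n,w.mean(0).round(1),"ang",ang(w[0],w[1]),ang(w[3],w[2]),[np.linalg.norm(w[i]-w[i-1]).round(1) for i in range(4)])
E
python3 - <<'E'
from h import *
quad("compass_spot",W("w1",[(431,13),(335,188),(419,237),(516,68)],4))
e=W("w1",[(466,52),(384,203)],4);print(e.mean(0),ang(*e))
quad("tray_spot",W("w1",[(558,187),(545,360),(636,364),(658,189)],4))
quad("tray_inlay",W("w1",[(575,213),(563,342),(624,342),(639,214)],4))
print("palette_disc",W("w1",[(335,382)],4))
E
```

```text
compass_spot [469.3 367.8] ang -1.851 -1.831 [np.float64(65.3), np.float64(128.4), np.float64(67.9), np.float64(128.3)]
[469.09020062 367.7701665 ] -1.827
tray_spot [618.9 300.4] ang -1.321 -1.326 [np.float64(69.6), np.float64(128.0), np.float64(69.1), np.float64(129.8)]
tray_inlay [620.  299.8] ang -1.33 -1.324 [np.float64(45.0), np.float64(95.7), np.float64(45.6), np.float64(95.0)]
palette_disc [[451.43140182 173.27892863]]
```

Request:
move_arm([
  [-69, -353, -70, -0.82, -1],
  [-69, -353, -70, -0.82, -1],
  [-69, -353, -70, -0.82, -1],
  [-69, -353, -70, -0.82, -1],
  [-69, -353, -70, -0.82, -1],
  [-69, -353, -70, -0.82, -1],
  [-69, -353, -70, -0.82, -1],
  [-69, -353, -70, -0.82, -1],
])

```text
t: 2.4
ee_pos: [410.5, -71.1, 152.1]
orientation: [1.612, 0.888, -1.613]
ft_force: [-0.6, 0.5, -0.1]
width: 88.1
```

```bash
python3 - <<'E'
from h import *
st(); im,p=shot("w2"); cv2.imwrite("pics/w2b.png",cv2.resize(im,(800,600),interpolation=3))
E
```

```text
t2.40 [410.5 -71.1 152.1] toolx [-0.001  0.001 -1.   ] jaw yaw -0.565 w88.1 [-0.6  0.5 -0.1] [-0.2   0.23  2.13  0.    0.78  0.36]
```

View pics/w2b.png

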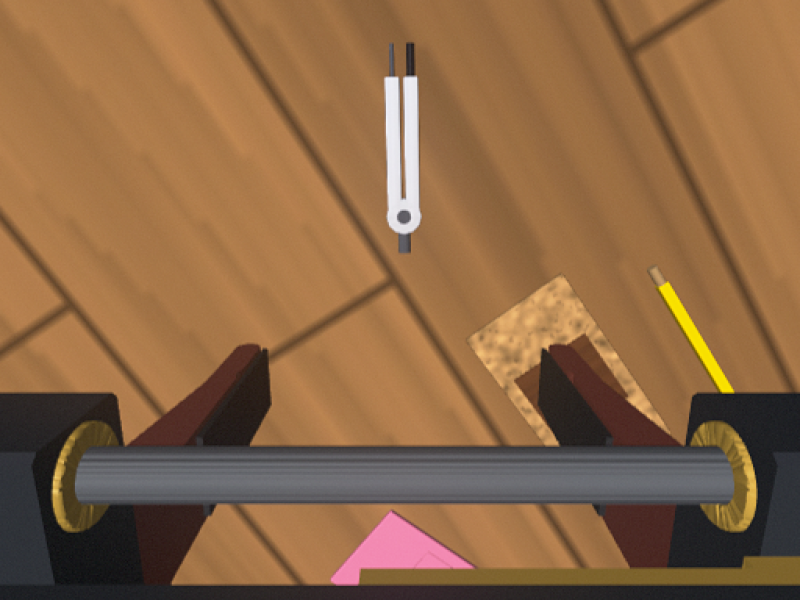

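```bash
python3 - <<'E'
from h import *
w=W("w2",[(404,252),(404,217),(401.5,77),(401,42)],8);w[0]=W("w2",[(404,252)],5);w[3]=W("w2",[(401,42)],5)
print(w.round(1),ang(w[1],w[2]),[np.linalg.norm(w[i]-w[0]) for i in range(4)], (w[0]+w[3])/2,(w[1]+w[2])/2)
E
```

```text
[[418.7 -58.8]
 [429.7 -41.4]
 [468.3  22. ]
 [477.6  37.1]] 1.023 [np.float64(0.0), np.float64(20.586937257338835), np.float64(94.78882632659263), np.float64(112.53140557420912)] [448.14152621 -10.82742622] [449.01492212  -9.69616247]
```

Request:
move_arm([
  [38, 61, -60, 0.015, -0.3],
  [38, 61, -100, 0.015, -0.3],
  [38, 61, -135, 0.015, -0.3],
  [38, 61, -145, 0.015, -0.3],
  [38, 61, -148.5, 0.015, -0.3],
  [38, 61, -148.5, 0.015, -0.3],
  [38, 61, -148.5, 0.015, 1],
  [38, 61, -148.5, 0.015, 1],
  [38, 61, -148.5, 0.015, 1],
  [38, 61, -148.5, 0.015, 1],
])

```text
t: 3.7
ee_pos: [448.8, -9.8, 3.8]
orientation: [1.601, 0.899, -1.601]
ft_force: [0.2, -0.0, -0.8]
width: 20.8
```

```bash
python3 -c "
from h import *
st()"
```

```text
t3.70 [448.8  -9.8   3.8] toolx [-0.001  0.001 -1.   ] jaw yaw -0.549 w20.8 [ 0.2 -0.  -0.8] [-0.05  0.58  2.11  0.    0.45  0.5 ]
```

Request:
move_arm([
  [0, 0, 0, 0, 1],
  [0, 0, 0, 0, 1],
  [0, 0, 20, 0, 1],
  [0, 0, 60, 0, 1],
  [0, 0, 90, 0, 1],
])

```text
t: 4.32
ee_pos: [448.8, -9.8, 94.9]
orientation: [1.601, 0.899, -1.601]
ft_force: [-0.7, 0.1, 0.2]
width: 17.4
```

```bash
python3 - <<'E'
from h import *
st(); im,p=shot("w3"); cv2.imwrite("pics/w3b.png",cv2.resize(im,(800,600),interpolation=3))
E
```

```text
t4.33 [448.8  -9.8  94.9] toolx [-0.     0.001 -1.   ] jaw yaw -0.549 w17.4 [-0.7  0.1  0.2] [-0.05  0.38  2.09  0.    0.66  0.5 ]
```

View pics/w3b.png

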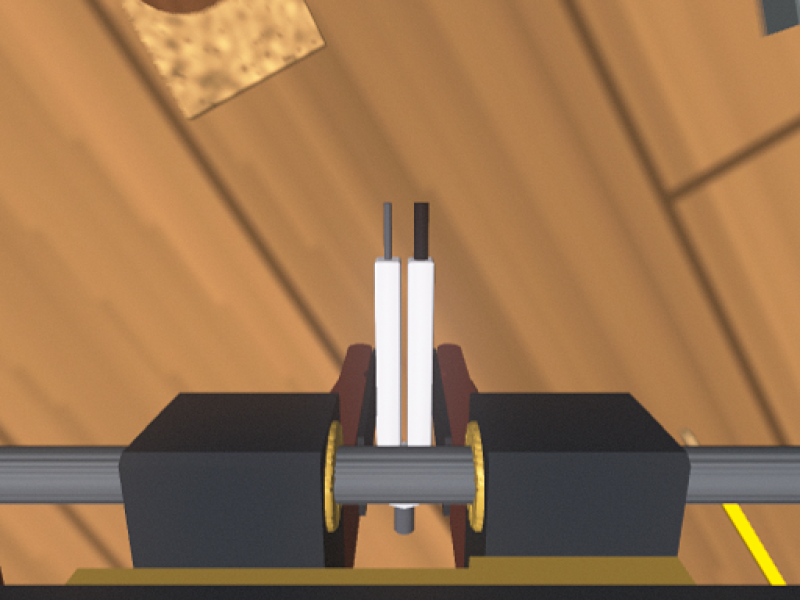

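Request:
move_arm([
  [20.5, 377, 0, 0.284, 1],
  [20.5, 377, 0, 0.284, 1],
  [20.5, 377, 0, 0.284, 1],
  [20.5, 377, 0, 0.284, 1],
  [20.5, 377, 0, 0.284, 1],
  [20.5, 377, 0, 0.284, 1],
  [20.5, 377, 0, 0.284, 1],
  [20.5, 377, -40, 0.284, 1],
  [20.5, 377, -70, 0.284, 1],
  [20.5, 377, -82, 0.284, 1],
  [20.5, 377, -86.5, 0.284, 1],
  [20.5, 377, -86.5, 0.284, 1],
])

```text
t: 5.88
ee_pos: [471.6, 367.1, 11.8]
orientation: [1.406, 1.071, -1.398]
ft_force: [-0.3, -1.1, -0.1]
width: 17.3
```

```bash
python3 -c "
from h import *
st()"
```

```text
t5.88 [471.6 367.1  11.8] toolx [ 0.004  0.002 -1.   ] jaw yaw -0.265 w17.3 [-0.3 -1.1 -0.1] [ 0.64  0.68  1.79 -0.    0.67  0.91]
```

Request:
move_arm([
  [-2, 0, -2, 0, 1],
  [-2, 0, -3.7, 0, 1],
  [-2, 0, -3.7, 0, 1],
  [-2, 0, -3.7, 0, 0.2],
  [-2, 0, -3.7, 0, 0.2],
  [-2, 0, -3.7, 0, 0.2],
  [-2, 0, 30, 0, -0.3],
  [-2, 0, 90, 0, -1],
  [-30, -60, 140, 0.5, -1],
  [-30, -60, 140, 0.5, -1],
  [-30, -60, 140, 0.5, -1],
])

```text
t: 7.25
ee_pos: [441.6, 306.3, 153.4]
orientation: [1.037, 1.312, -1.026]
ft_force: [-0.3, 0.7, 0.7]
width: 81.4
```

```bash
python3 - <<'E'
from h import *
st(); im,p=shot("w4"); cv2.imwrite("pics/w4b.png",cv2.resize(im,(800,600),interpolation=3))
E
```

```text
t7.25 [441.6 306.3 153.4] toolx [ 0.004  0.005 -1.   ] jaw yaw 0.239 w81.4 [-0.3  0.7  0.7] [0.58 0.39 1.88 0.   0.87 0.34]
```

View pics/w4b.png

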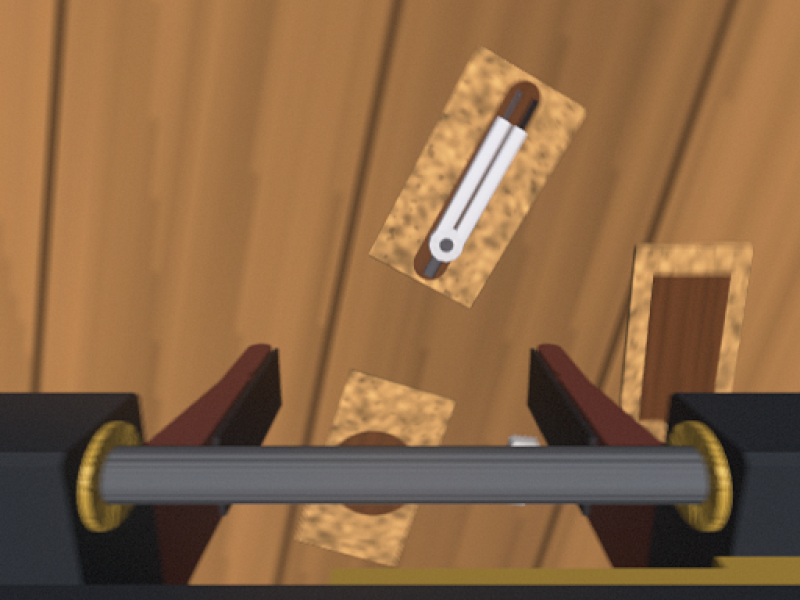

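Request:
move_arm([
  [28, -700, 67, -0.24, -1],
  [28, -700, 67, -0.24, -1],
  [28, -700, 67, -0.24, -1],
  [28, -700, 67, -0.24, -1],
  [28, -700, 67, -0.24, -1],
  [28, -700, 67, -0.24, -1],
  [28, -700, 67, -0.24, -1],
  [28, -700, 67, -0.24, -1],
  [28, -700, 67, -0.24, -1],
  [28, -700, 67, -0.24, -1],
  [28, -700, 67, -0.24, -1],
  [28, -700, 67, -0.24, -1],
])

```text
t: 8.8
ee_pos: [469.7, -396.8, 219.8]
orientation: [1.215, 1.206, -1.205]
ft_force: [0.1, 0.6, -0.2]
width: 87.7
```

```bash
python3 - <<'E'
from h import *
st(); im,p=shot("w5"); cv2.imwrite("pics/w5b.png",cv2.resize(im,(800,600),interpolation=3))
E
```

```text
t8.80 [ 469.7 -396.8  219.8] toolx [ 0.006  0.003 -1.   ] jaw yaw -0.002 w87.7 [ 0.1  0.6 -0.2] [-0.72  0.41  1.66  0.01  1.07 -0.73]
```

View pics/w5b.png

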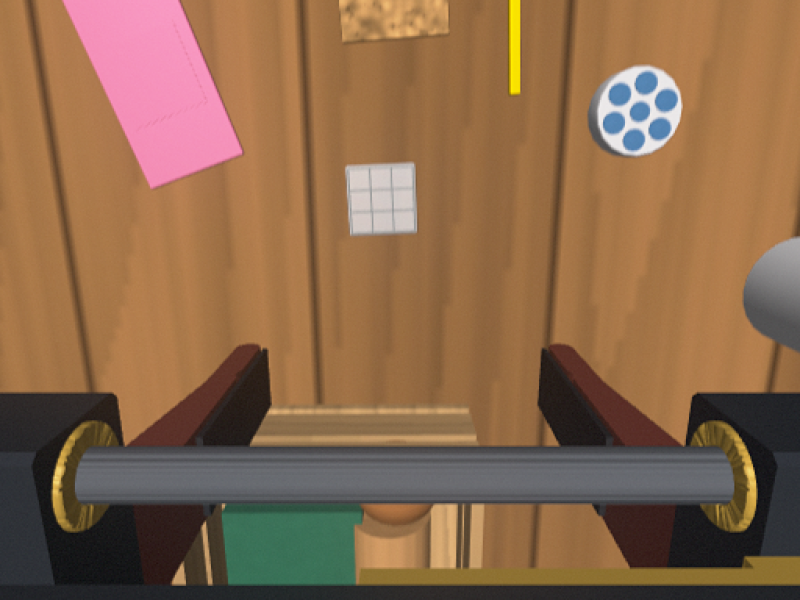

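```bash
python3 - <<'E'
from h import *
quad("block",W("w5",[(346,167),(415,163),(416,232),(351,236)],24))
print("palette",W("w5",[(637,110)],20),W("w5",[(639,111)],17))
print("spot edge",W("w5",[(343,41),(448,34)],4))
print("box edge z60/150",W("w5",[(280,408),(470,408)],60),W("w5",[(280,408)],150))
im=cv2.imread("pics/top0.png")
a=im[180:250,290:410];cv2.imwrite("pics/tc.png",cv2.resize(a,None,fx=6.5,fy=6.5,interpolation=3))
E
```

```text
block [ 455.9 -355.2] ang 0.054 0.059 [np.float64(44.9), np.float64(44.8), np.float64(44.8), np.float64(43.6)]
palette [[ 620.08647132 -298.90277363]] [[ 622.70714761 -299.25565705]]
spot edge [[ 431.21402893 -254.84613266]
 [ 499.24329539 -250.74573803]]
box edge z60/150 [[ 388.82476716 -486.63278869]
 [ 513.22413088 -487.24946199]] [[ 411.07012974 -442.97729231]]
```

View pics/tc.png

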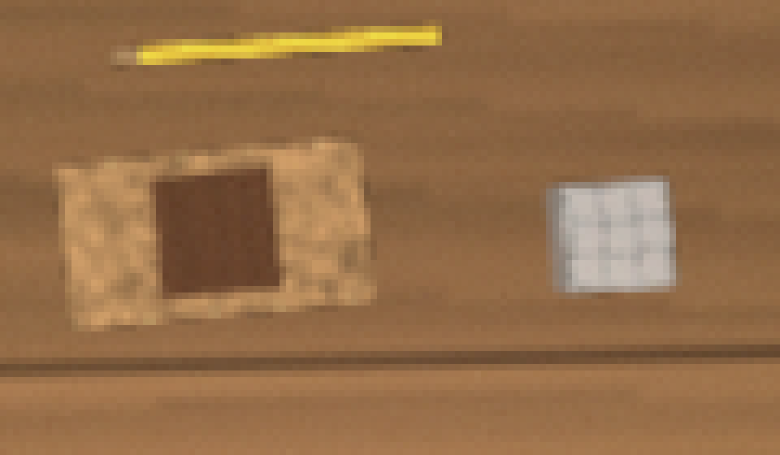

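Request:
move_arm([
  [-13.7, 42, -60, 0.058, -1],
  [-13.7, 42, -120, 0.058, -1],
  [-13.7, 42, -170, 0.058, -1],
  [-13.7, 42, -205, 0.058, -1],
  [-13.7, 42, -214, 0.058, -1],
  [-13.7, 42, -215, 0.058, -1],
  [-13.7, 42, -215, 0.058, 1],
  [-13.7, 42, -215, 0.058, 1],
  [-13.7, 42, -215, 0.058, 1],
  [-13.7, 42, -215, 0.058, 1],
  [-13.7, 42, -215, 0.058, 1],
  [-13.7, 42, -215, 0.058, 1],
])

```text
t: 10.35
ee_pos: [456.0, -355.0, 5.0]
orientation: [1.172, 1.233, -1.162]
ft_force: [-0.9, 1.1, 4.6]
width: 45.8
```

```bash
python3 -c "
from h import *
st()"
```

```text
t10.35 [ 456. -355.    5.] toolx [ 0.006  0.003 -1.   ] jaw yaw 0.057 w45.8 [-0.9  1.1  4.6] [-0.69  0.68  1.83  0.01  0.63 -0.75]
```

Request:
move_arm([
  [0, 0, 20, 0, 1],
  [0, 0, 60, 0, 1],
  [4.7, 60, 60, 0.009, 1],
  [4.7, 120, 60, 0.009, 1],
  [4.7, 167, 60, 0.009, 1],
  [4.7, 167, 60, 0.009, 1],
  [4.7, 167, 30, 0.009, 1],
  [4.7, 167, 12, 0.009, 1],
  [4.7, 167, 6, 0.009, 1],
  [4.7, 167, 4.5, 0.009, 1],
])

```text
t: 11.6
ee_pos: [460.7, -188.4, 9.3]
orientation: [1.166, 1.238, -1.156]
ft_force: [0.2, -1.0, -0.5]
width: 45.5
```

```bash
python3 -c "
from h import *
st()"
```

```text
t11.60 [ 460.7 -188.4    9.3] toolx [ 0.005  0.003 -1.   ] jaw yaw 0.065 w45.5 [ 0.2 -1.  -0.5] [-0.42  0.6   2.01  0.01  0.53 -0.49]
```

Request:
move_arm([
  [0, 0, -0.5, 0, 0.1],
  [0, 0, -0.5, 0, -0.2],
  [0, 0, -0.5, 0, -0.5],
  [0, 0, -0.5, 0, -0.5],
  [0, 0, 50, 0, -1],
  [0, 0, 100, 0, -1],
  [80, -180, 180, -0.065, -1],
  [80, -180, 180, -0.065, -1],
  [80, -180, 180, -0.065, -1],
  [80, -180, 180, -0.065, -1],
  [80, -180, 180, -0.065, -1],
])

```text
t: 12.98
ee_pos: [541.2, -369.8, 189.9]
orientation: [1.215, 1.205, -1.204]
ft_force: [-0.1, 1.2, -0.4]
width: 87.9
```

```bash
python3 - <<'E'
from h import *
st(); im,p=shot("w6"); cv2.imwrite("pics/w6b.png",cv2.resize(im,(800,600),interpolation=3))
E
```

```text
t12.97 [ 541.2 -369.8  189.9] toolx [ 0.007  0.002 -1.   ] jaw yaw -0.001 w87.9 [-0.1  1.2 -0.4] [-0.62  0.5   1.59  0.01  1.05 -0.62]
```

View pics/w6b.png

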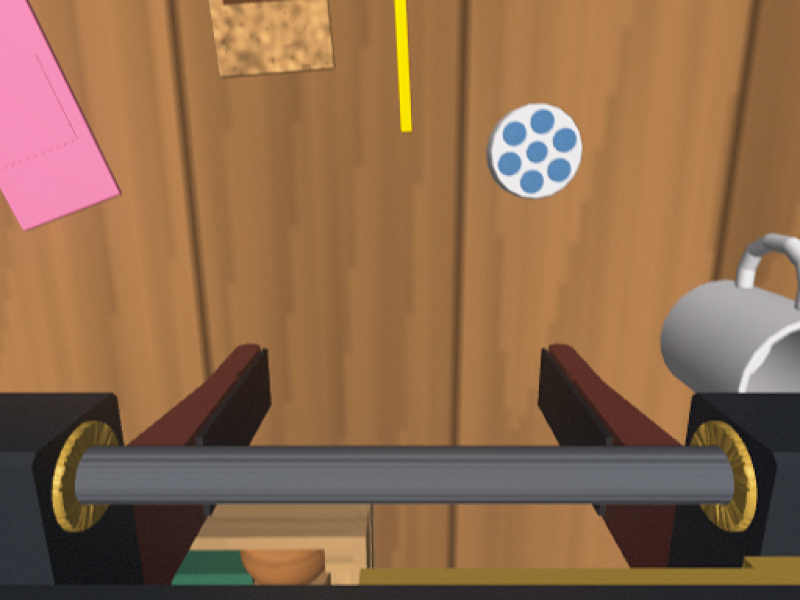

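```bash
python3 - <<'E'
from h import *
print("palette",W("w6",[(536.5,150.5)],20),W("w6",[(490,150),(582,150),(536,103),(536,198)],20))
print("mug",top([(410,103),(382,106),(392,118),(405,122)],90),top([(404,118),(392,120)],0))
print("pencil,yellow tray",top([(357,185),(310,187)],5),top([(318,122),(285,131),(290,143)],20))
E
```

```text
palette [[ 621.32347785 -297.5836147 ]] [[ 593.44806799 -297.25092105]
 [ 648.59654777 -297.33852177]
 [ 619.4151315  -270.74910479]
 [ 622.702565   -325.5902428 ]]
mug [[ 750.1686782  -410.75982426]
 [ 743.46174856 -336.48415968]
 [ 710.99714528 -361.32877029]
 [ 699.73344306 -395.01802342]] [[ 733.10654738 -428.031208  ]
 [ 727.94756941 -393.36484081]]
pencil,yellow tray [[ 543.87592717 -284.42472073]
 [ 541.03289569 -152.55838102]] [[ 721.1550589  -178.53631725]
 [ 697.44699995  -85.75396576]
 [ 663.43427193  -98.73126279]]
```

Request:
move_arm([
  [80, 72, 0, 0.786, -1],
  [80, 72, 0, 0.786, -1],
  [80, 72, -20, 0.786, -1],
  [80, 72, -60, 0.786, -1],
  [80, 72, -110, 0.786, -1],
  [80, 72, -150, 0.786, -1],
  [80, 72, -175, 0.786, -1],
  [80, 72, -184, 0.786, -1],
  [80, 72, -185.5, 0.786, -1],
  [80, 72, -185.5, 0.786, -1],
])

```text
t: 14.28
ee_pos: [620.7, -296.1, 4.5]
orientation: [0.618, 1.482, -0.609]
ft_force: [0.3, -0.6, -0.1]
width: 87.6
```

```bash
python3 - <<'E'
from h import *
st(); im,p=shot("w7"); cv2.imwrite("pics/w7b.png",im[150:])
E
```

```text
t14.28 [ 620.7 -296.1    4.5] toolx [ 0.002  0.005 -1.   ] jaw yaw 0.786 w87.6 [ 0.3 -0.6 -0.1] [-0.46  0.79  1.57  0.01  0.79 -1.26]
```

View pics/w7b.png

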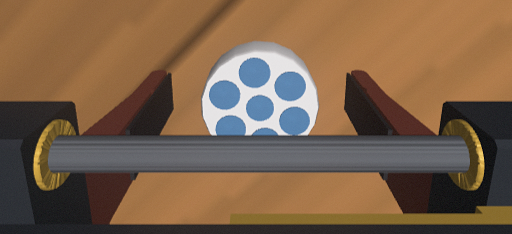

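```bash
python3 - <<'E'
from h import *
print(W("w7",[(260,258)],20,s=1))
E
```

```text
[[ 622.14656056 -298.55564415]]
```

Request:
move_arm([
  [0, -1, 0, 0, 0],
  [0, -1, 0, 0, 1],
  [0, -1, 0, 0, 1],
  [0, -1, 0, 0, 1],
  [0, -1, 0, 0, 1],
  [0, -1, 0, 0, 1],
  [0, -1, 10, 0, 1],
  [0, -1, 25, 0, 1],
  [0, -1, 25, 0, 1],
])

```text
t: 15.45
ee_pos: [622.1, -298.0, 31.7]
orientation: [0.618, 1.478, -0.609]
ft_force: [-0.1, -0.2, -1.1]
width: 54.9
```

```bash
python3 - <<'E'
from h import *
st(); im,p=shot("w8"); cv2.imwrite("pics/w8b.png",im[150:]); print(W("w8",[(260,258)],45,s=1))
E
```

```text
t15.45 [ 622.1 -298.    31.7] toolx [ 0.006  0.003 -1.   ] jaw yaw 0.786 w54.9 [-0.1 -0.2 -1.1] [-0.47  0.75  1.56  0.01  0.83 -1.26]
[[ 624.21520919 -301.11812005]]
```

View pics/w8b.png

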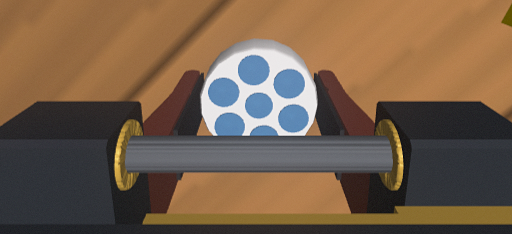

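Request:
move_arm([
  [0, 0, 45, 0, 1],
  [-171.5, 473, 55, 0, 1],
  [-171.5, 473, 55, 0, 1],
  [-171.5, 473, 55, 0, 1],
  [-171.5, 473, 55, 0, 1],
  [-171.5, 473, 55, 0, 1],
  [-171.5, 473, 55, 0, 1],
  [-171.5, 473, 55, 0, 1],
  [-171.5, 473, 55, 0, 1],
  [-171.5, 473, 55, 0, 1],
  [-171.5, 473, 55, 0, 1],
  [-171.5, 473, 10, 0, 1],
])

```text
t: 17.0
ee_pos: [453.6, 175.1, 42.7]
orientation: [0.622, 1.474, -0.606]
ft_force: [-0.5, -0.6, -1.2]
width: 55.1
```

```bash
python3 -c "
from h import *
st()"
```

```text
t17.00 [453.6 175.1  42.7] toolx [ 0.012  0.006 -1.   ] jaw yaw 0.784 w55.1 [-0.5 -0.6 -1.2] [ 0.34  0.52  2.04  0.    0.57 -0.44]
```

Request:
move_arm([
  [-3, 0, -15, 0, 1],
  [-3, 0, -27, 0, 1],
  [-3, 0, -32, 0, 1],
  [-3, 0, -33, 0, 1],
  [-3, 0, -33.5, 0, 1],
  [-3, 0, -33.5, 0, 1],
])

```text
t: 17.75
ee_pos: [450.9, 175.3, 9.6]
orientation: [0.623, 1.473, -0.605]
ft_force: [-0.2, -0.1, 0.1]
width: 55.1
```

```bash
python3 -c "
from h import *
st()"
```

```text
t17.75 [450.9 175.3   9.6] toolx [ 0.012  0.007 -1.   ] jaw yaw 0.784 w55.1 [-0.2 -0.1  0.1] [ 0.34  0.59  2.05  0.    0.49 -0.44]
```

Request:
move_arm([
  [0, 0, -0.7, 0, 1],
  [0, 0, -1.2, 0, 1],
  [0, 0, -1.2, 0, 1],
])

```text
t: 18.12
ee_pos: [451.2, 175.4, 8.9]
orientation: [0.623, 1.473, -0.605]
ft_force: [-0.5, -1.0, 4.5]
width: 55.5
```

Request:
move_arm([
  [0, 0, 0, 0, 0.2],
  [0, 0, 0, 0, 0],
  [0, 0, 0, 0, -0.3],
  [0, 0, 0.5, 0, -0.6],
  [0, 0, 50, 0, -1],
  [0, 0, 110, 0, -1],
  [249, -160, 161, 0.576, -1],
  [249, -160, 161, 0.576, -1],
  [249, -160, 161, 0.576, -1],
  [249, -160, 161, 0.576, -1],
  [249, -160, 161, 0.576, -1],
  [249, -160, 161, 0.576, -1],
])

```text
t: 19.62
ee_pos: [703.0, 13.1, 170.4]
orientation: [0.178, 1.556, -0.157]
ft_force: [-0.9, 0.1, -0.4]
width: 87.8
```

```bash
python3 - <<'E'
from h import *
st(); im,p=shot("w9"); cv2.imwrite("pics/w9b.png",cv2.resize(im,(800,600),interpolation=3))
im=get_image("top");cv2.imwrite("pics/top1.png",cv2.resize(im[130:250,80:280],None,fx=4,fy=4,interpolation=3))
E
```

```text
t19.62 [703.   13.1 170.4] toolx [ 0.01   0.013 -1.   ] jaw yaw 1.358 w87.8 [-0.9  0.1 -0.4] [-0.    0.59  1.49  0.01  1.06 -1.37]
```

View pics/w9b.png

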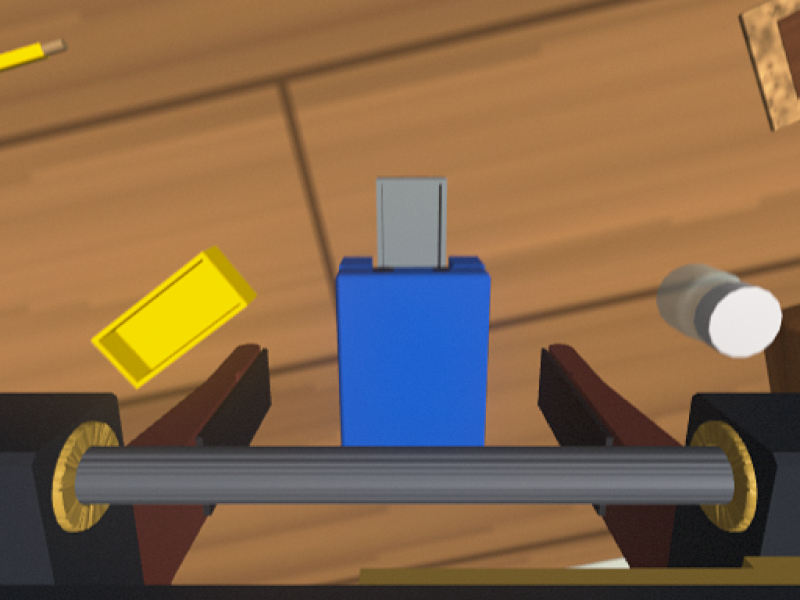

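View pics/top1.png

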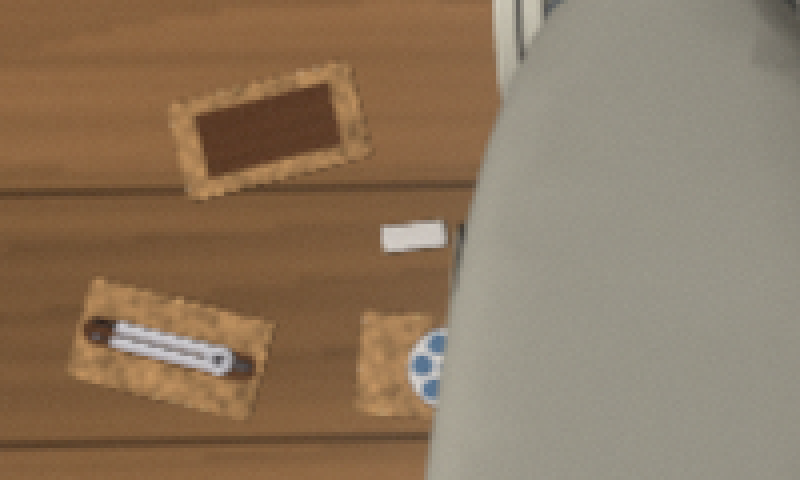

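```bash
python3 - <<'E'
from h import *
t=W("w9",[(376,178),(447,178),(448,262),(374,262)],24);quad("tray front",t);print(t.round(1), ang(t[0],t[3]),ang(t[1],t[2]))
s=W("w9",[(337,274),(490,274),(486,440),(342,440)],54);print(s.round(1),ang(s[0],s[1]),ang((s[0]+s[1])/2,(s[2]+s[3])/2))
print("yellow",W("w9",[(215,247),(254,297)],20))
E
```

```text
tray front [671.2  24.6] ang 1.357 1.355 [np.float64(47.9), np.float64(39.9), np.float64(48.0), np.float64(43.3)]
[[643.6  10.3]
 [652.   49.2]
 [699.3  40.6]
 [690.   -1.6]] -0.251 -0.181
[[686.7 -19.7]
 [704.1  59.6]
 [800.5  40.5]
 [782.2 -40.7]] 1.354 -0.206
yellow [[662.08187342 -90.72210679]
 [696.05902749 -77.06502161]]
```

Request:
move_arm([
  [-32, 11.5, -30, 0, -1],
  [-32, 11.5, -70, 0, -1],
  [-32, 11.5, -110, 0, -1],
  [-32, 11.5, -145, 0, -1],
  [-32, 11.5, -160, 0, -1],
  [-32, 11.5, -165, 0, -1],
  [-32, 11.5, -165, 0, -1],
])

```text
t: 20.6
ee_pos: [667.6, 27.1, 4.9]
orientation: [0.176, 1.56, -0.155]
ft_force: [0.3, -0.4, -0.2]
width: 87.7
```

```bash
python3 - <<'E'
from h import *
st(); im,p=shot("w10"); cv2.imwrite("pics/w10b.png",im[100:])
E
```

```text
t20.60 [667.6  27.1   4.9] toolx [ 0.006  0.013 -1.   ] jaw yaw 1.360 w87.7 [ 0.3 -0.4 -0.2] [ 0.02  0.76  1.62  0.02  0.75 -1.36]
```

View pics/w10b.png

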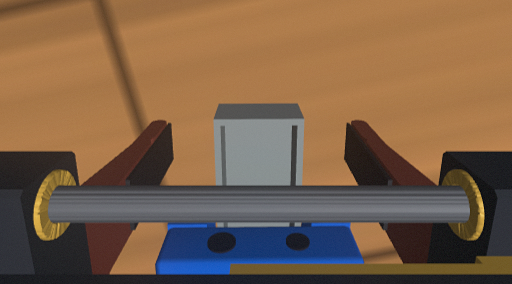

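Request:
move_arm([
  [3, -2, 0, 0, -0.5],
  [3, -2, 0, 0, 1],
  [3, -2, 0, 0, 1],
  [3, -2, 0, 0, 1],
  [3, -2, 0, 0, 1],
  [3, -2, 0, 0, 1],
  [3, -2, 0, 0, 1],
])

```text
t: 21.52
ee_pos: [670.9, 25.0, 5.2]
orientation: [0.176, 1.559, -0.155]
ft_force: [-0.5, 0.7, -0.2]
width: 40.0
```

```bash
python3 -c "
from h import *
st()"
```

```text
t21.52 [670.9  25.    5.2] toolx [ 0.007  0.013 -1.   ] jaw yaw 1.360 w40.0 [-0.5  0.7 -0.2] [ 0.01  0.76  1.61  0.02  0.76 -1.36]
```

Request:
move_arm([
  [-12, 2.6, 0.3, 0, 1],
  [-24, 5.2, 0.5, 0, 1],
  [-36, 7.8, 0.5, 0, 1],
  [-48, 10.4, 0.5, 0, 1],
  [-60, 12.9, 0.5, 0, 1],
  [-68, 14.6, 0.5, 0, 1],
  [-68, 14.6, 0.5, 0, 1],
  [-68, 14.6, 0.5, 0, 1],
])

```text
t: 22.52
ee_pos: [603.6, 39.6, 5.9]
orientation: [0.176, 1.558, -0.155]
ft_force: [-0.1, 0.1, -0.7]
width: 39.6
```

```bash
python3 - <<'E'
from h import *
st(); im,p=shot("w11"); cv2.imwrite("pics/w11b.png",im[100:])
E
```

```text
t22.52 [603.6  39.6   5.9] toolx [ 0.008  0.013 -1.   ] jaw yaw 1.360 w39.6 [-0.1  0.1 -0.7] [ 0.04  0.7   1.77  0.02  0.66 -1.34]
```

View pics/w11b.png

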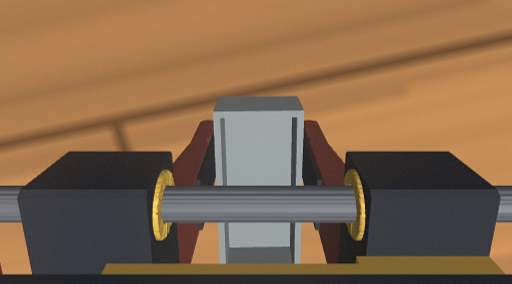

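```bash
python3 - <<'E'
from h import *
f=W("w11",[(215,211),(303,211)],24,s=1);m=f.mean(0);print(f,m,m+45*np.array([np.cos(-.211),np.sin(-.211)]))
E
```

```text
[[577.53920374  23.87089251]
 [585.8286403   61.68552909]] [581.68392202  42.7782108 ] [625.68591049  33.35350861]
```

Request:
move_arm([
  [0, 0, -0.7, 0, 0.2],
  [0, 0, -0.7, 0, -0.1],
  [0, 0, -0.7, 0, -0.4],
  [0, 0, -0.7, 0, -0.4],
  [20, -4.3, -0.7, 0, -0.4],
  [20, -4.3, -0.7, 0, -0.4],
  [20, -4.3, -0.7, 0, 1],
  [20, -4.3, -0.7, 0, 1],
  [20, -4.3, -0.7, 0, 1],
  [20, -4.3, -0.7, 0, 1],
])

```text
t: 23.82
ee_pos: [623.3, 35.4, 5.2]
orientation: [0.176, 1.558, -0.155]
ft_force: [-0.0, 0.0, -0.7]
width: 39.7
```

```bash
python3 - <<'E'
from h import *
st(); im,p=shot("w12"); cv2.imwrite("pics/w12b.png",im[100:])
E
```

```text
t23.82 [623.3  35.4   5.2] toolx [ 0.008  0.013 -1.   ] jaw yaw 1.360 w39.7 [-0.   0.  -0.7] [ 0.03  0.72  1.73  0.02  0.69 -1.34]
```

View pics/w12b.png

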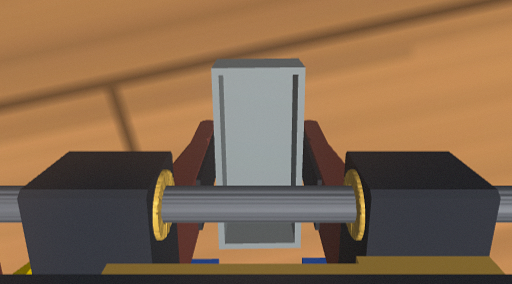

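```bash
python3 - <<'E'
from h import *
w=W("w12",[(212,167),(305,167),(300,347),(219,347)],24,s=1);quad("tray",w);print(w.round(1))
E
```

```text
tray [625.9  33.3] ang 1.357 1.349 [np.float64(89.3), np.float64(39.3), np.float64(89.7), np.float64(39.7)]
[[577.9  23.2]
 [586.2  61.7]
 [674.   43.5]
 [665.3   4.8]]
```

Request:
move_arm([
  [0, 0, 20, 0, 1],
  [0, 0, 60, 0, 1],
  [-2.8, 60, 60, -0.18, 1],
  [-2.8, 120, 60, -0.36, 1],
  [-2.8, 180, 60, -0.54, 1],
  [-2.8, 240, 60, -0.72, 1],
  [-2.8, 268, 60, -0.9, 1],
  [-2.8, 268, 60, -1.117, 1],
  [-2.8, 268, 60, -1.117, 1],
  [-2.8, 268, 60, -1.117, 1],
  [-2.8, 268, 40, -1.117, 1],
  [-2.8, 268, 20, -1.117, 1],
])

```text
t: 25.38
ee_pos: [620.4, 302.7, 23.6]
orientation: [1.033, 1.302, -1.02]
ft_force: [0.3, -0.3, -0.9]
width: 39.6
```

```bash
python3 - <<'E'
from h import *
st(); im,p=shot("w13"); cv2.imwrite("pics/w13b.png",im)
E
```

```text
t25.38 [620.4 302.7  23.6] toolx [ 0.015 -0.001 -1.   ] jaw yaw 0.243 w39.6 [ 0.3 -0.3 -0.9] [ 0.44  0.76  1.57 -0.01  0.8   0.2 ]
```

View pics/w13b.png

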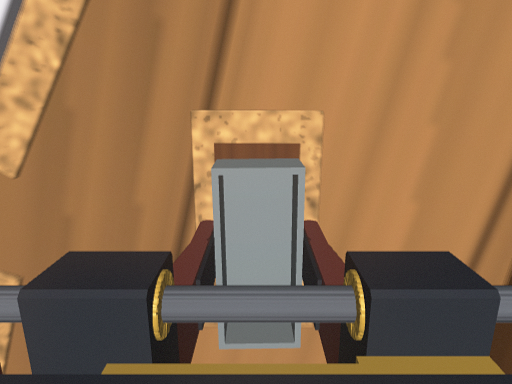

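Request:
move_arm([
  [0, 0.5, -8, 0, 1],
  [0, 0.5, -13, 0, 1],
  [0, 0.5, -14.5, 0, 1],
  [0, 0.5, -14.8, 0, 1],
  [0, 0.5, -15.2, 0, 1],
  [0, 0.5, -15.2, 0, 1],
])

```text
t: 26.18
ee_pos: [617.6, 301.8, 8.6]
orientation: [1.027, 1.305, -1.025]
ft_force: [-12.2, -6.8, 32.5]
width: 40.0
```

Request:
move_arm([
  [2, 1, 0.8, 0, 1],
  [2, 1, 0.8, 0, 0.3],
  [2, 1, 0.8, 0, 0.1],
  [2, 1, 0.8, 0, -0.2],
  [2, 1, 0.8, 0, -0.4],
  [2, 1, 60, 0, -1],
  [2, 1, 120, 0, -1],
  [-30, -80, 180, 0, -1],
  [-30, -80, 180, 0, -1],
  [-30, -80, 180, 0, -1],
  [-30, -80, 180, 0, -1],
])

```text
t: 27.55
ee_pos: [587.7, 222.2, 188.3]
orientation: [1.028, 1.305, -1.025]
ft_force: [0.6, 0.2, -0.4]
width: 87.8
```

```bash
python3 - <<'E'
from h import *
st(); im,p=shot("w14"); cv2.imwrite("pics/w14b.png",cv2.resize(im,(800,600),interpolation=3))
im=get_image("top");cv2.imwrite("pics/top2.png",im)
E
```

```text
t27.55 [587.7 222.2 188.3] toolx [ 0.008 -0.004 -1.   ] jaw yaw 0.244 w87.8 [ 0.6  0.2 -0.4] [ 0.35  0.46  1.65 -0.01  1.02  0.11]
```

View pics/w14b.png

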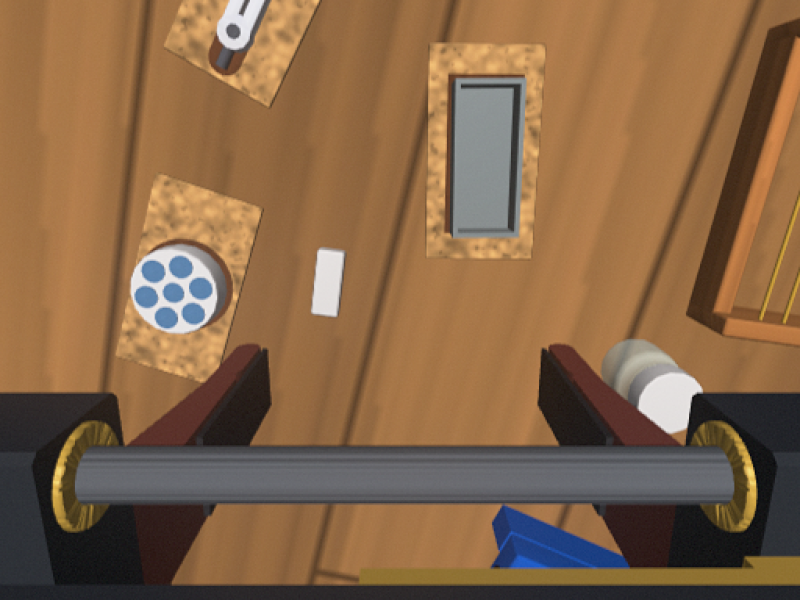

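View pics/top2.png

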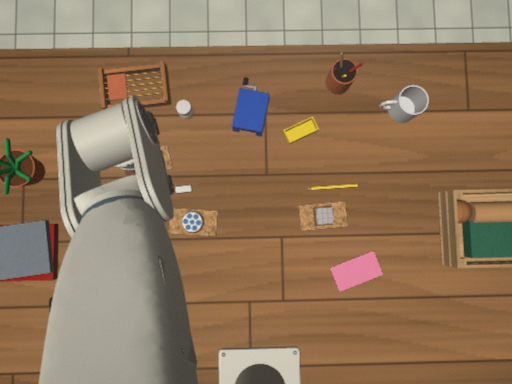

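```bash
python3 - <<'E'
from h import *
quad("tray",W("w14",[(455,78),(525,76),(520,236),(452,237)],28))
quad("trayspot",W("w14",[(429,42),(545,44),(533,259),(427,257)],4))
print("pal",W("w14",[(174.5,289)],24),W("w14",[(174,293)],24)); quad("palspot",W("w14",[(160,174),(263,207),(205,382),(116,355)],4))
im=cv2.imread("pics/top2.png")
cv2.imwrite("pics/t2.png",cv2.resize(im[190:245,160:360],None,fx=4,fy=4,interpolation=3))
E
```

```text
tray [619.5 298. ] ang 0.271 0.257 [np.float64(89.5), np.float64(39.3), np.float64(90.1), np.float64(41.1)]
trayspot [619.9 300.3] ang 0.229 0.223 [np.float64(129.2), np.float64(69.0), np.float64(129.6), np.float64(69.6)]
pal [[451.78108835 175.79184664]] [[451.82382897 173.14611408]]
palspot [450.9 174.4] ang -0.071 -0.086 [np.float64(128.6), np.float64(66.4), np.float64(129.8), np.float64(62.2)]
```

View pics/t2.png

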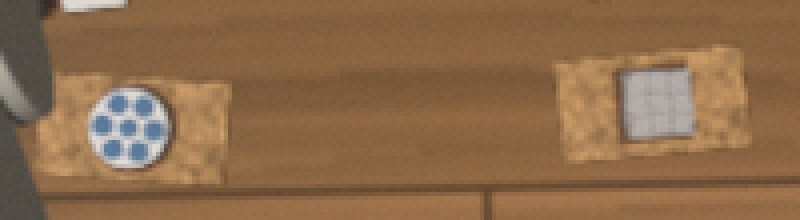

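```bash
python3 - <<'E'
from h import *
F=lambda l:np.array(l,float)/4+[160,190]-.375
quad("block",top(F([(621,72),(689,67),(694,136),(626,140)]),28)); quad("spot",top(F([(555,65),(742,46),(749,144),(569,162)]),4))
print("pal",top(F([(131,128)]),24))
st(); print(ctrl.get_obs()['t']); print(ctrl.close_job())
E
```

```text
block [ 460.6 -185. ] ang -1.519 -1.535 [np.float64(46.2), np.float64(46.6), np.float64(46.9), np.float64(46.4)]
spot [ 460.5 -186.6] ang -1.492 -1.494 [np.float64(67.8), np.float64(131.4), np.float64(68.2), np.float64(125.9)]
pal [[452.07363658 172.71154211]]
t27.65 [587.4 222.5 187.4] toolx [ 0.007 -0.005 -1.   ] jaw yaw 0.245 w87.6 [-0.3  0.1  0.5] [ 0.35  0.47  1.65 -0.01  1.02  0.11]
27.65
the job is handed in; nothing more can be done
None
```

All four parts are on their own cork tiles, and I handed the job in at about 27.7 s of the 112 s; no verdict was reported. I slid the grey tray about 67 mm out from under the hood before lifting it, and lowered the palette until it touched its tile before letting go.

What the last pictures showed:

| Part | Offset from inlay centre | Turn relative to inlay |
|---|---|---|
| Tray | about 2.5 mm | about 0.03 rad |
| Block | about 2 mm | about 0.03 rad |
| Palette | about 2 mm | any turn allowed |
| Compass | not measured, looked centred | looked aligned |

- **Compass:** I judged it only by eye. Its reference point, the middle of the legs, was uncertain by 1–2 mm.
- **Tray set-down:** the wrist force reached about 33 N when the tray touched its tile, and the tool shifted about 3 mm. I backed off before letting go, and the tray still ended within the 12 mm tolerance.
- **Look-alikes and gripper:** the yellow tray and pink tile were left alone. At hand-in the gripper was open, about 187 mm above the table and touching nothing.

No check failed.

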